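# Set out the arbor press pushers by size

## Task

Set out the four press pushers on the tooling board in order of size, one standing upright and centred on each black pad: the one with the largest head on the pad nearest the blue arbor press, then the next smaller, and so on to the smallest at the far end. Leave the glass jar standing where it is.

Things in the scene. Friction and masses are not known exactly. Their poses are not given: they have to be found in the camera images.
- pusher_24: Press pusher with the smallest of the four heads (24, 38, 52, 66 mm): white plastic disc 24 mm in diameter, 20 mm thick, flat on the bench, and from its centre a steel shank standing up, 16 mm in diameter, 40 mm long (60 mm tall in all, about 75 g). Origin: centre of the head's underside; z up the shank. Grip the shank from above, from any side.
- pusher_38: Press pusher with the second smallest of the four heads (24, 38, 52, 66 mm): white plastic disc 38 mm in diameter, 20 mm thick, flat on the bench, and from its centre a steel shank standing up, 16 mm in diameter, 40 mm long (60 mm tall in all, about 90 g). Origin: centre of the head's underside; z up the shank. Grip the shank from above, from any side.
- pusher_52: Press pusher with the second largest of the four heads (24, 38, 52, 66 mm): white plastic disc 52 mm in diameter, 20 mm thick, flat on the bench, and from its centre a steel shank standing up, 16 mm in diameter, 40 mm long (60 mm tall in all, about 120 g). Origin: centre of the head's underside; z up the shank. Grip the shank from above, from any side.
- pusher_66: Press pusher with the largest of the four heads (24, 38, 52, 66 mm): white plastic disc 66 mm in diameter, 20 mm thick, flat on the bench, and from its centre a steel shank standing up, 16 mm in diameter, 40 mm long (60 mm tall in all, about 155 g). Origin: centre of the head's underside; z up the shank. Grip the shank from above, from any side.
- pad_a: Black rubber pad, 70 mm in diameter, 3 mm thick, fixed on the pale wooden tooling board (86 x 380 mm, 18 mm thick): the one at the robot's right end (-y). The four identical pads form a straight row roughly along y, 90 mm apart. Origin: centre of the pad's upper face, 21 mm above the bench; z up.
- pad_b: Black rubber pad, 70 mm in diameter, 3 mm thick, fixed on the pale wooden tooling board (86 x 380 mm, 18 mm thick): second from the robot's right. The four identical pads form a straight row roughly along y, 90 mm apart. Origin: centre of the pad's upper face, 21 mm above the bench; z up.
- pad_c: Black rubber pad, 70 mm in diameter, 3 mm thick, fixed on the pale wooden tooling board (86 x 380 mm, 18 mm thick): second from the robot's left. The four identical pads form a straight row roughly along y, 90 mm apart. Origin: centre of the pad's upper face, 21 mm above the bench; z up.
- pad_d: Black rubber pad, 70 mm in diameter, 3 mm thick, fixed on the pale wooden tooling board (86 x 380 mm, 18 mm thick): the one at the robot's left end (+y). The four identical pads form a straight row roughly along y, 90 mm apart. Origin: centre of the pad's upper face, 21 mm above the bench; z up.
- anvil (a point): Centre of the top of the round steel anvil plate, 68 mm above the bench, on the front of the blue arbor press (fixed; base 250 x 120 mm, about 0.5 m tall, steel ram and lever). The press stands beyond one end of the tooling board, at the robot's left (+y) or right (-y) from start to start; a white box-shaped cleaner with black lid, 190 mm tall, beyond the other.
- jar: Clear glass jar with a steel cap, loose, 60 mm in diameter and 85 mm tall, standing among the pushers. Origin: centre of its underside; z up.
There are look-alikes about, which are no part of the job. Leave any turquoise look-alike of the pusher_52 alone.

How it is judged:
By the outcome, as a careful person would: the job done as asked, in the order asked, and still so for the second after the job is handed in, with the robot touching nothing.
It also fails if it takes over 96 s, if anything falls off the work surface, if the arm or the gripper's body presses on something with over 40 N, if the wrist force passes 120 N, or if a joint passes its speed limit or range.

## Robot

A 6-joint arm with a two-finger parallel gripper is mounted at the origin on the work surface. World frame = base frame: x ahead of the robot, y to its left, z up, the work surface at z = 0. Lengths are in m, angles in rad, forces in N, time in s.
With the tool pointing down it reaches from about 0.275 to 0.775 m from the base axis. Payload 14.6 kg.
Tool frame: the origin (TCP) lies between the finger pads; the fingertips stand env.nose_length ahead of it and the grasp point (between the pads) lies 11 mm behind it (env.nose_length is the distance from the TCP to the fingertips, in m); z points along the fingers, y is the direction in which the jaws open and shut (so a half turn about z gives the same grasp; the last joint's range is limited). The gripper opens to 85 mm and grips with 20 to 120 N. Pads are 22 mm wide; open, the fingers measure 114 mm over their backs; the gripper's body (76 mm by 85 mm) begins 54 mm behind the grasp point. The pads swing forward as they close: fully open they stand 13 mm farther back than shut.
Start: joints at [1.182, 0.263, -0.048, 1.259, 0, 1.415], TCP at [0.122, 0.511, 0.2] pointing down, gripper open.
Joint ranges: [-2.65, 2.65], [-0.89, 1.7], [-1.18, 1.37], [-2.13, 2.11], [-1.35, 1.29], [-3.14, 3.14]. Speed limits (rad/s): [1.89, 1.89, 2.57, 2.79, 3.14, 3.14].

## Interface

Orientations are given as a unit quaternion [w, x, y, z].
In Python, from plant import env gives the robot as it stands.
- The arm moves only by the tool apply_moves, never from a script. Its argument "deltas" is a list that holds one entry, the list of rows, each a list of 7 numbers: the gripper's target within -1 to 1 (shut at 1, half-way at 0, fully open at -1), then the shift along the tool's x, y, z in mm, then the turn, a rotation vector about the tool's x, y, z in degrees. A call has 1 to 20 rows; each row is the pose to reach, as a shift and turn from the pose commanded when the call began, along the tool's axes at that moment; what a row does not reach only later rows make up. A row lasts 1/12 s, in which the tool goes at most 41.7 mm and 7.16 degrees, less where a joint would pass 70% of its speed; a pose out of reach is approached as far as the arm can. A call with a gripper value outside its range is refused whole. The fingers move at their own pace and stop on an object; "squeeze" is the grip in N (left out, the last holds). Time passes only in rows, so rows that repeat a pose let the fingers close. It gives the time, the measured TCP pose, the force and the opening at its end, in the units of the state.
- env.read_state(): the state, without advancing time (a new reading comes with each control period).
- env.grab_frame(name): name is "scene" or "top" or "wrist"; returns the picture (400x640x3 uint8, red, green, blue); there is no depth.
- env.get_calibration(name): a dict with "fx", "fy", "cx", "cy" (pixels), "cam_to_world" (4x4, takes a point from camera to world coordinates). Camera axes: x right, y down, z forward; pixel columns grow to the right and rows downward; lengths in m; the calibration is good to about 2 mm. A picture is of the moment at which its call begins: read the wrist's pose just before it. get_calibration takes no time and is no camera call; for the wrist camera it gives the pose at the moment of the call.
- env.close_job(): hands the job in, once; it reports no verdict.
The state is a dict: "t": time; "qpos": joint angles; "joint_vel": joint speeds; "effort": joint torques, N m; "tool_pos": TCP position; "ee_rot": TCP orientation; "ft_force": force on the tool from outside, world axes, zero at the start; "moment": the same for the moment, N m; "grip_width": finger opening in m.
Only numpy, scipy, OpenCV 4.12 (cv2) and the standard library are available. Lean on these libraries where they do the work, as an engineer would, in place of code of your own. Each camera call takes 0.05 s, during which the arm holds its last target.

## Working session

There is one attempt and no reset: what is moved stays moved. The work goes in short steps, Python scripts to look and compute and a tool call to move; the robot and the scene stay as the last step left them, time stands still between calls to the robot, and variables do not carry over. Pictures are saved under pics/ and viewed, and the job is handed in when it is done.

Besides the shell and the picture viewer there is one more tool, called after "Emit:" in YAML: its name, and indented under it one key for each argument. apply_moves: Moves the arm, as the interface text tells. Its arguments: {"type":"object","properties":{"deltas":{"type":"array"},"squeeze":{"type":"number"}},"required":["deltas"]}

```bash
ls; mkdir -p pics; python3 - <<'E'
from plant import env
import cv2
for n in ("scene","top","wrist"):
    c=env.get_calibration(n); print(n,{k:(v if not hasattr(v,'shape') else v.round(4).tolist()) for k,v in c.items()})
    cv2.imwrite(f"pics/{n}0.png",env.grab_frame(n)[:,:,::-1])
s=env.read_state(); print(s, env.nose_length)
E
```

```text
pics
scene {'fx': 411.92862077474246, 'fy': 411.92862077474246, 'cx': 320.039208065336, 'cy': 199.96349367858866, 'cam_to_world': [[0.5756, 0.6263, -0.5257, 1.1437], [0.8177, -0.4441, 0.3662, -0.4489], [-0.0041, -0.6407, -0.7678, 0.9581], [0.0, 0.0, 0.0, 1.0]]}
top {'fx': 413.84726964228133, 'fy': 413.84726964228133, 'cx': 318.5455186962012, 'cy': 194.05309388622285, 'cam_to_world': [[-0.0172, -0.9919, 0.1259, 0.3463], [-0.9997, 0.0195, 0.017, -0.0201], [-0.0193, -0.1255, -0.9919, 1.4333], [0.0, 0.0, 0.0, 1.0]]}
wrist {'fx': 341.7328362149014, 'fy': 341.7328362149014, 'cx': 324.2188197492992, 'cy': 196.73393606367668, 'cam_to_world': [[0.2311, 0.9286, 0.2904, 0.0462], [0.9729, -0.2203, -0.0699, 0.5279], [-0.0009, 0.2987, -0.9544, 0.3726], [0.0, 0.0, 0.0, 1.0]]}
{'t': 0.15, 'qpos': array([ 1.18169132e+00,  2.63410795e-01, -4.87434535e-02,  1.25940523e+00,
        7.52958469e-06,  1.41551307e+00]), 'joint_vel': array([ 0.00078697, -0.00156986,  0.00220728,  0.00104206,  0.00017937,
       -0.0014902 ]), 'effort': array([ 1.26607971e-03, -6.37824154e+01,  3.84649694e+01,  1.04824587e-02,
       -1.15242847e-04,  6.83593214e-06]), 'tool_pos': array([0.12155261, 0.51051393, 0.19965425]), 'ee_rot': array([-1.06210755e-04,  1.16644722e-01,  9.93173632e-01, -3.66514081e-04]), 'ft_force': array([-0.59647992,  0.02064629,  0.60683252]), 'moment': array([ 0.03555812, -0.01575447,  0.01364628]), 'grip_width': 0.08523039013286725} 0.008
```

View pics/top0.png

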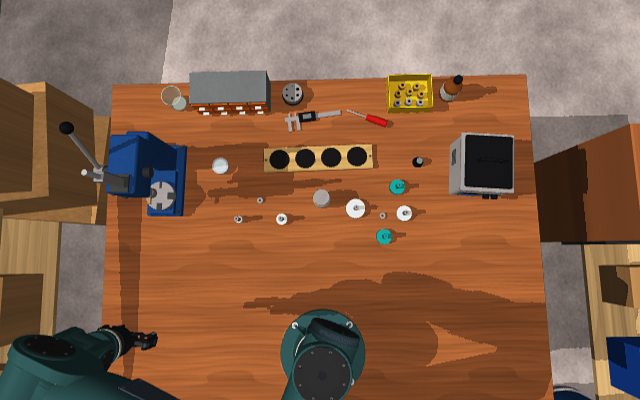

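View pics/scene0.png

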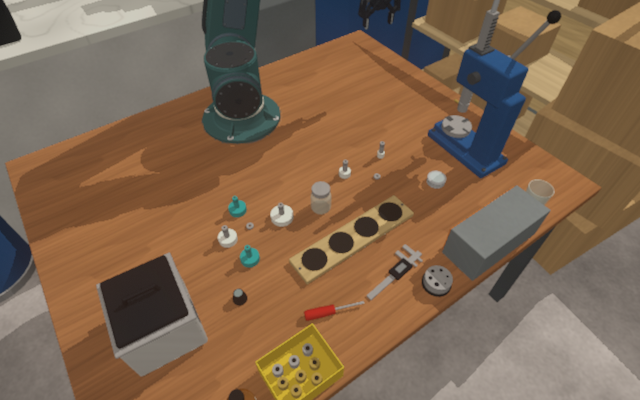

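View pics/wrist0.png

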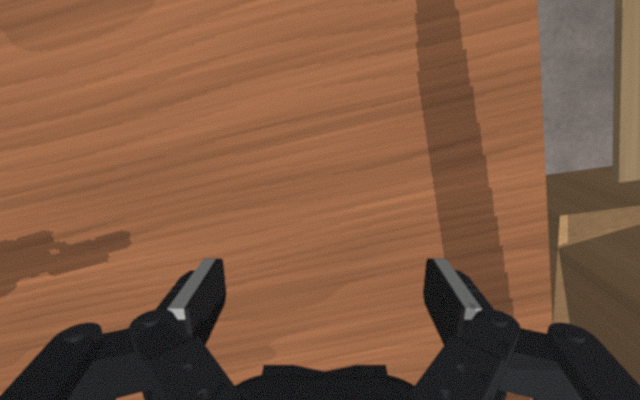

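The press is at the robot's left (+y), so pad_d takes the 66 mm head. The white pushers show in the top view near (238,218), (281,218), (355,208) and (404,213), with turquoise ones at (397,186) and (384,236) and the jar at (321,198). I'll enlarge to check these.

```bash
cat > h.py <<'E'
import numpy as np, cv2
from plant import env
def px2w(c,u,v,z):
    T=np.array(c["cam_to_world"]); d=T[:3,:3]@np.array([(u-c["cx"])/c["fx"],(v-c["cy"])/c["fy"],1.]); o=T[:3,3]
    return o+d*(z-o[2])/d[2]
def w2px(c,p):
    T=np.array(c["cam_to_world"]); q=T[:3,:3].T@(np.array(p)-T[:3,3]); return np.array([c["fx"]*q[0]/q[2]+c["cx"],c["fy"]*q[1]/q[2]+c["cy"]])
def crop(img,u0,v0,u1,v1,s,name):
    cv2.imwrite(name,cv2.resize(img[v0:v1,u0:u1],None,fx=s,fy=s,interpolation=cv2.INTER_CUBIC))
E
python3 - <<'E'
from h import *
t=cv2.imread("pics/top0.png")
crop(t,225,135,425,245,4,"pics/topc.png")
s=cv2.imread("pics/scene0.png"); crop(s,200,130,420,290,3.6,"pics/scenec.png")
E
```

```text
(no output)
```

View pics/topc.png

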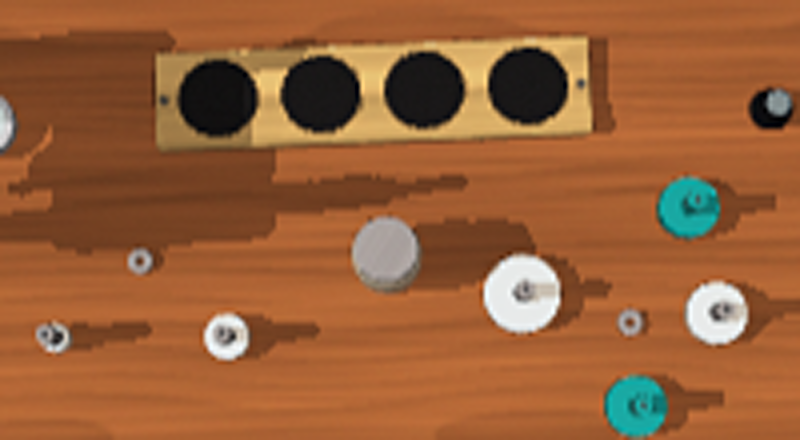

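View pics/scenec.png

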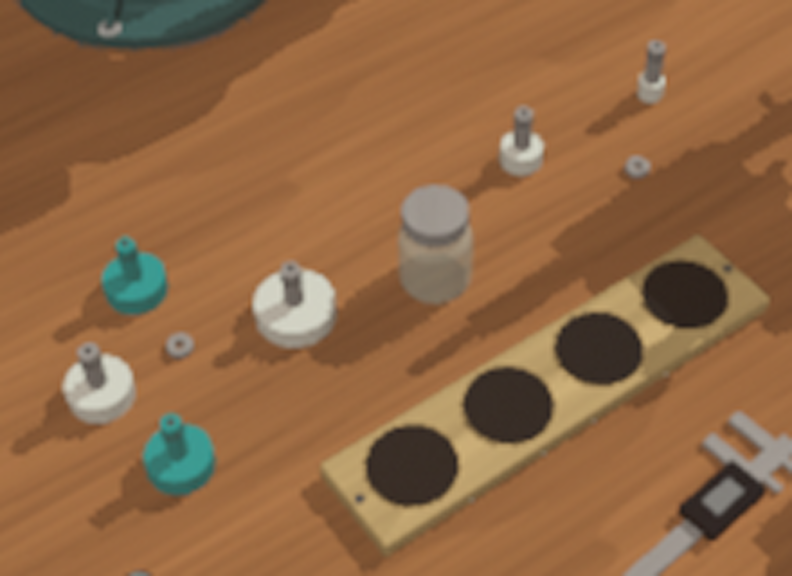

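```bash
python3 - <<'E'
from h import *
ct=env.get_calibration("top"); cs=env.get_calibration("scene")
t=cv2.imread("pics/top0.png"); s=cv2.imread("pics/scene0.png")
f=lambda x,y:(225+(x+.5)/4-.5,135+(y+.5)/4-.5)
g=lambda x,y:(200+(x+.5)/3.6-.5,130+(y+.5)/3.6-.5)
H={'24':((54,338),(650,80)),'38':((226,337),(522,146)),'52':((717,313),(99,383)),'66':((521,293),(294,300))}
S={'24':((46,333),(656,47)),'38':((226,334),(524,113)),'52':((721,311),(88,351)),'66':((524,291),(290,269))}
for k in H:
    a=px2w(ct,*f(*H[k][0]),.018);b=px2w(cs,*g(*H[k][1]),.02)
    c=px2w(ct,*f(*S[k][0]),.06);d=px2w(cs,*g(*S[k][1]),.06)
    print(k,[x[:2].round(4).tolist() for x in (a,b,c,d)], 'r',np.hypot(*c[:2]).round(3))
P={'d':((218,98),(685,294)),'c':((321,94),(599,348)),'b':((424,90),(508,404)),'a':((528,85),(412,465))}
for k in P: print(k,px2w(ct,*f(*P[k][0]),.021)[:2].round(4),px2w(cs,*g(*P[k][1]),.021)[:2].round(4))
print('jar',px2w(ct,*f(386,245),.085).round(3), px2w(cs,*g(436,213),.085).round(3))
# subpixel pads in top via dark blobs
for n,img,c in(('top',t,ct),('scene',s,cs)):
    m=(img.max(2)<50).astype(np.uint8)
    nn,l,st,ce=cv2.connectedComponentsWithStats(m)
    for i in range(1,nn):
        p=px2w(c,*ce[i],.021)
        if 200<st[i,4]<900 and .4<p[0]<.8: print(n,st[i],p.round(4))
E
```

```text
24 [[0.4445, 0.2818], [0.4473, 0.2782], [0.4458, 0.2795], [0.4477, 0.2792]] r 0.526
38 [[0.4426, 0.1338], [0.4461, 0.1323], [0.4422, 0.1292], [0.4457, 0.1327]] r 0.461
52 [[0.4553, -0.2862], [0.4589, -0.286], [0.4537, -0.2816], [0.4571, -0.2863]] r 0.534
66 [[0.4756, -0.1196], [0.4766, -0.121], [0.4734, -0.1192], [0.477, -0.1213]] r 0.488
d [0.6508 0.1393] [0.6539 0.1385]
c [0.6524 0.0494] [0.6556 0.0481]
b [ 0.654  -0.0402] [ 0.6565 -0.0415]
a [ 0.6565 -0.1306] [ 0.6588 -0.1315]
jar [ 0.511 -0.005  0.085] [ 0.513 -0.007  0.085]
top [141 133  36  64 684] [0.6532 0.5665 0.021 ]
top [347 147  20  19 283] [ 0.6561 -0.1304  0.021 ]
top [296 149  19  19 276] [0.6528 0.0497 0.021 ]
top [321 148  20  19 278] [ 0.6545 -0.0402  0.021 ]
top [270 150  19  19 285] [0.6507 0.1398 0.021 ]
scene [379 203  22  18 279] [0.654 0.14  0.021]
```

The two views agree to about 3 mm. Pad order follows from the press at +y: d←66, c←52, b←38, a←24. I'll go above pusher_24 first and square the tool with the world axes.

Emit:
apply_moves:
  deltas:
    - [[-1,-30,-12,0,0,0,-5],[-1,-70,-28,0,0,0,-10],[-1,-110,-45,0,0,0,-13.4],[-1,-150,-61,0,0,0,-13.4],[-1,-190,-77,0,0,0,-13.4],[-1,-230,-93,0,0,0,-13.4],[-1,-270,-109,0,0,0,-13.4],[-1,-305,-124,0,0,0,-13.4],[-1,-335,-136,0,0,0,-13.4],[-1,-355,-144,0,0,0,-13.4],[-1,-366,-148.5,0,0,0,-13.4],[-1,-370,-150,0,0,0,-13.4],[-1,-370,-150,0,0,0,-13.4],[-1,-370,-150,0,0,0,-13.4]]
  squeeze: 40

```text
t: 1.32
tool_pos: [0.4459, 0.2797, 0.2]
ee_rot: [-0.0, -0.0, 1.0, 0.0]
ft_force: [-1.2, -0.1, 0.3]
grip_width: 0.0854
```

```bash
cat > w.py <<'E'
from h import *
import sys
s=env.read_state(); c=env.get_calibration("wrist"); im=env.grab_frame("wrist")[:,:,::-1]
n=sys.argv[1]; cv2.imwrite(f"pics/{n}.png",im); np.save(f"pics/{n}.npy",c,allow_pickle=True)
print(s["t"],s["tool_pos"].round(4),s["ee_rot"].round(4),s["qpos"].round(3),s["grip_width"].round(4),s["ft_force"].round(1))
for k,p in {'tcp0':s["tool_pos"]*[1,1,0]}.items(): print(k,w2px(c,p))
E
python3 w.py w1
```

```text
Traceback (most recent call last):
  File "w.py", line 5, in <module>
    print(s["t"],s["tool_pos"].round(4),s["ee_rot"].round(4),s["qpos"].round(3),s["grip_width"].round(4),s["ft_force"].round(1))
                                                                                ^^^^^^^^^^^^^^^^^^^^^
AttributeError: 'float' object has no attribute 'round'
```

View pics/w1.png

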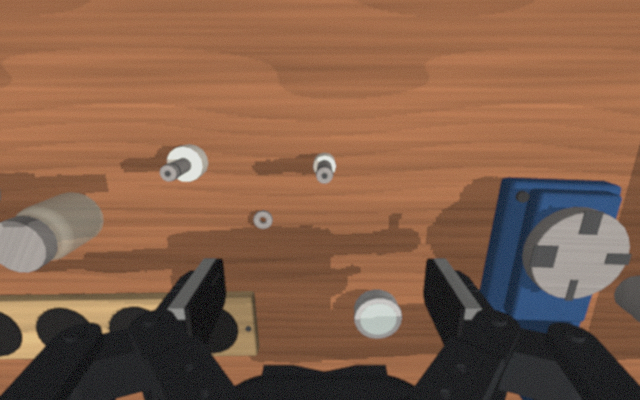

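The wrist view shows pusher_24's shank top at about (324,176) and pusher_38's at about (168,173), with the press anvil on the right.

```bash
sed -i 's/s\["grip_width"\].round(4)/round(s["grip_width"],4)/' w.py; python3 - <<'E'
from h import *
c=np.load("pics/w1.npy",allow_pickle=True).item()
im=cv2.imread("pics/w1.png"); crop(im,150,140,350,240,4,"pics/w1c.png")
for n,p,z in(('24t',(324.3,176),.06),('24h',(324,165),.02),('38t',(168,173),.06),('38h',(187,163),.02)): print(n,px2w(c,*p,z).round(4))
E
```

```text
24t [0.4459 0.2794 0.06  ]
24h [0.4439 0.2791 0.02  ]
38t [0.4432 0.1326 0.06  ]
38h [0.4419 0.1353 0.02  ]
```

View pics/w1c.png

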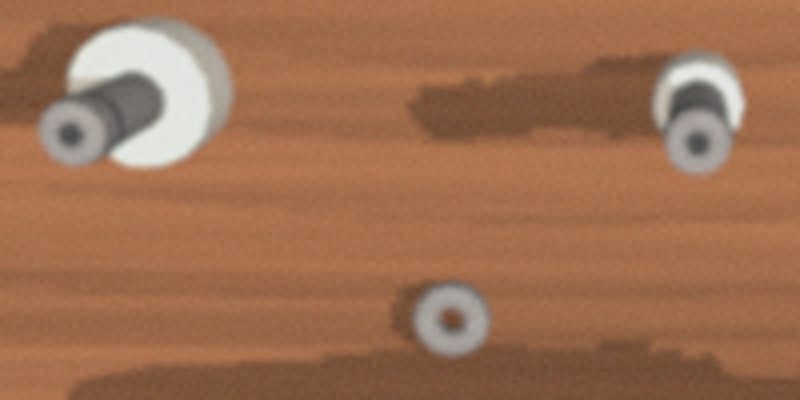

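Emit:
apply_moves:
  deltas:
    - [[-1,0,-0.5,30,0,0,0],[-1,0,-0.5,65,0,0,0],[-1,0,-0.5,100,0,0,0],[-1,0,-0.5,130,0,0,0],[-1,0,-0.5,150,0,0,0],[-1,0,-0.5,161,0,0,0],[-1,0,-0.5,165,0,0,0],[1,0,-0.5,165,0,0,0],[1,0,-0.5,165,0,0,0],[1,0,-0.5,165,0,0,0],[1,0,-0.5,165,0,0,0],[1,0,-0.5,165,0,0,0],[1,0,-0.5,165,0,0,0],[1,0,-0.5,165,0,0,0],[1,0,-0.5,165,0,0,0]]
  squeeze: 40

```text
t: 2.62
tool_pos: [0.4469, 0.2786, 0.0351]
ee_rot: [0.0, -0.0, 1.0, 0.0]
ft_force: [-0.5, -1.1, -0.1]
grip_width: 0.0001
```

```bash
python3 w.py w2
```

```text
2.6167 [0.4469 0.2786 0.0351] [ 1.e-04 -0.e+00  1.e+00  0.e+00] [ 0.403  0.373 -0.361  0.837  0.     0.403] 0.0001 [-0.5 -1.1 -0.1]
tcp0 [324.87187551 214.86124258]
```

View pics/w2.png

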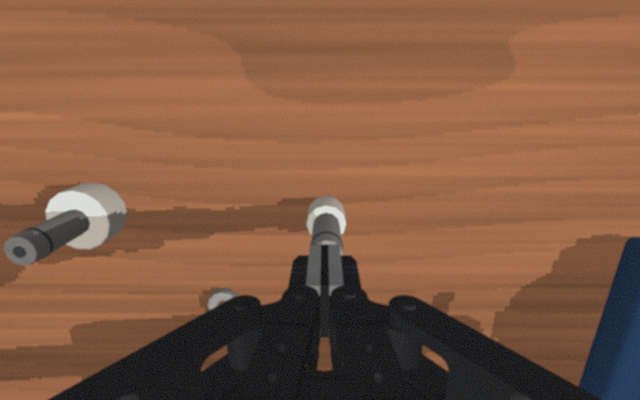

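```bash
python3 - <<'E'
from h import *
c=np.load("pics/w2.npy",allow_pickle=True).item()
im=cv2.imread("pics/w2.png"); crop(im,260,180,400,320,5,"pics/w2c.png")
print(np.array(c["cam_to_world"]).round(3).tolist())
for z in (.02,.03,.04,.06,.08,.1): print(z,w2px(c,[.4469,.2786,z]),w2px(c,[.4355,.2786,z]),px2w(c,327,238,z),px2w(c,326,218,z))
E
```

```text
[[-0.001, 0.954, 0.299, 0.369], [1.0, 0.001, 0.0, 0.278], [0.0, 0.299, -0.954, 0.208], [0.0, 0.0, 0.0, 1.0]]
0.02 [324.97531223 226.67138877] [324.99982536 208.5257892 ] [0.45421646 0.27982285 0.02      ] [0.44140361 0.27919586 0.02      ]
0.03 [325.01543629 233.44122655] [325.04190334 214.50450351] [0.44970526 0.27972999 0.03      ] [0.43757364 0.27913633 0.03      ]
0.04 [325.05973184 240.91488803] [325.08843869 221.11655131] [0.44519405 0.27963713 0.04      ] [0.43374367 0.27907681 0.04      ]
0.06 [325.16374142 258.46365902] [325.19805026 236.69088051] [0.43617163 0.27945141 0.06      ] [0.42608373 0.27895776 0.06      ]
0.08 [325.29505493 280.61921946] [325.33712701 256.45181626] [0.42714922 0.27926569 0.08      ] [0.41842378 0.27883872 0.08      ]
0.1 [325.46604824 309.46966235] [325.51939481 282.34961898] [0.4181268  0.27907997 0.1       ] [0.41076384 0.27871967 0.1       ]
```

View pics/w2c.png

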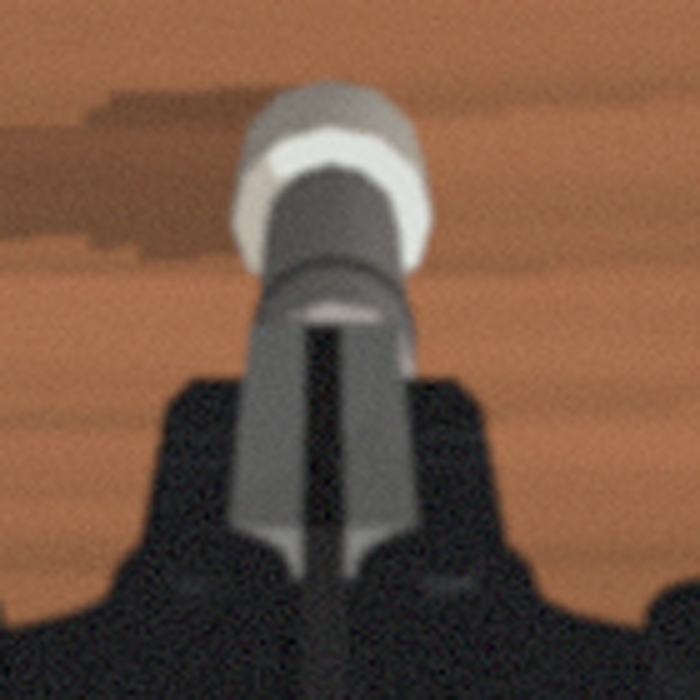

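The jaws shut on nothing (width 0.1 mm). The picture suggests the fingertips sit just above the shank top, much higher than the stated tool frame implies. I'll check from the side with the scene camera.

```bash
python3 - <<'E'
from h import *
im=env.grab_frame("scene")[:,:,::-1]; s=env.read_state(); c=env.get_calibration("scene")
u,v=[int(x) for x in w2px(c,s["tool_pos"])]; print(u,v,s["tool_pos"])
u0,v0=u-40,v-60
crop(im,u0,v0,u+60,v+40,7,"pics/s2.png")
for z in (0,.02,.035,.06,.07,.08): print(z,(w2px(c,[.4469,.2786,z])-[u0,v0])*7)
E
```

```text
380 148 [0.44685721 0.27856806 0.03502643]
0 [276.95088051 476.93531452]
0.02 [281.50607938 446.14512154]
0.035 [284.99091371 422.58989931]
0.06 [290.9338649  382.41939984]
0.07 [293.35963693 366.02275261]
0.08 [295.81390959 349.43345961]
```

View pics/s2.png

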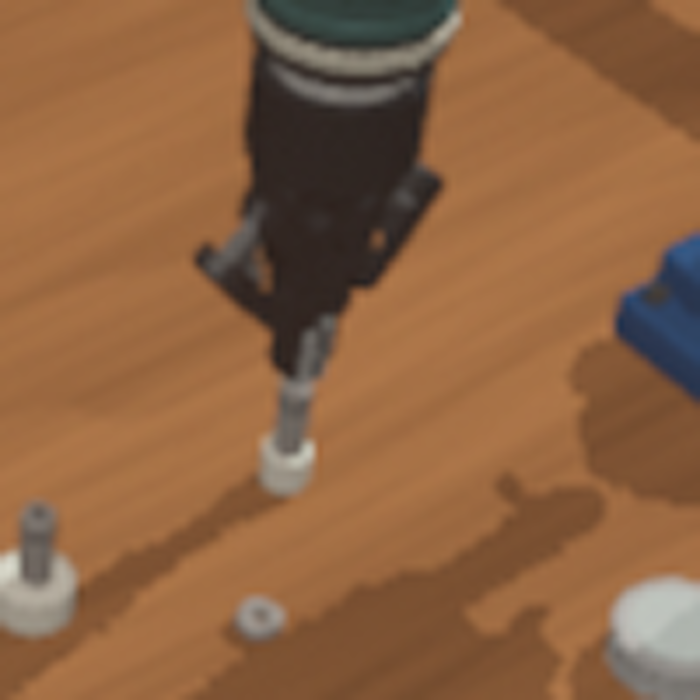

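The side view confirms it. The shut fingertips are at about z≈0.065 with the TCP reported at 0.035, so the real tips are about 30 mm behind the TCP, not 8 mm ahead. I'll open, go 35 mm deeper and watch the force.

Emit:
apply_moves:
  deltas:
    - [[-1,0,0,0,0,0,0],[-1,0,0,0,0,0,0],[-1,0,0,0,0,0,0],[-1,0,0,0,0,0,0],[-1,0,0,0,0,0,0],[-1,1,0.5,10,0,0,0],[-1,1.5,0.5,20,0,0,0],[-1,1.5,0.5,28,0,0,0],[-1,1.5,0.5,33,0,0,0],[-1,1.5,0.5,35,0,0,0],[-1,1.5,0.5,35,0,0,0],[1,1.5,0.5,35,0,0,0],[1,1.5,0.5,35,0,0,0],[1,1.5,0.5,35,0,0,0],[1,1.5,0.5,35,0,0,0],[1,1.5,0.5,35,0,0,0],[1,1.5,0.5,35,0,0,0],[1,1.5,0.5,35,0,0,0]]
  squeeze: 40

```text
t: 4.22
tool_pos: [0.4454, 0.2791, 0.0002]
ee_rot: [0.0, -0.0, 1.0, 0.0]
ft_force: [-0.6, -0.8, 3.3]
grip_width: 0.0147
```

```bash
python3 w.py w3; python3 - <<'E'
from h import *
im=env.grab_frame("scene")[:,:,::-1]
crop(im,340,88,440,188,5,"pics/s3.png")
im=cv2.imread("pics/w3.png"); crop(im,240,180,400,320,5,"pics/w3c.png")
E
```

```text
4.2167 [4.454e-01 2.791e-01 2.000e-04] [ 1.e-04 -0.e+00  1.e+00  1.e-04] [ 0.405  0.408 -0.416  0.746  0.     0.405] 0.0147 [-0.6 -0.8  3.3]
tcp0 [324.97940792 236.98896217]
```

View pics/w3c.png

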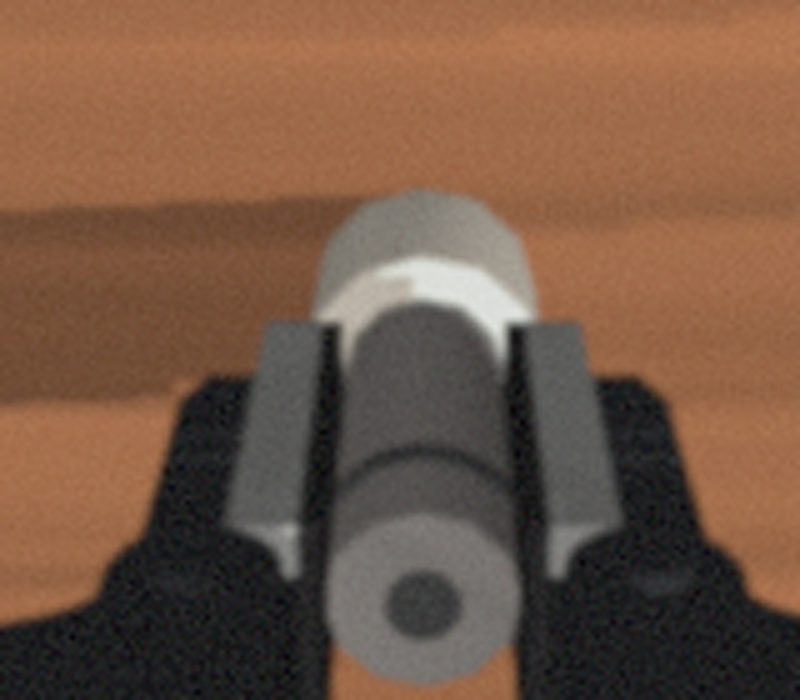

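View pics/s3.png

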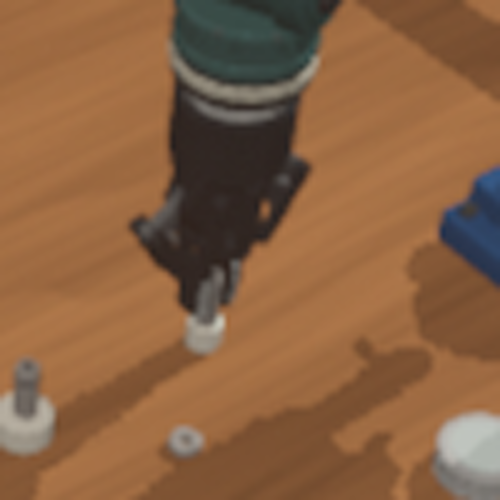

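```bash
python3 - <<'E'
from h import *
c=np.load("pics/w3.npy",allow_pickle=True).item()
print(px2w(c,324.8,300.5,.06), px2w(c,324.6,257,.02))
im=cv2.imread("pics/w3.png")
E
```

```text
[0.44504603 0.27891413 0.06      ] [0.4472814  0.27888959 0.02      ]
```

Grasp is good (width 14.7 mm, shank centred on the TCP to 0.5 mm). Lifting and carrying to above pad_a.

Emit:
apply_moves:
  deltas:
    - [[1,0,0,-10,0,0,0],[1,0,0,-35,0,0,0],[1,-3,-6,-70,0,0,0],[1,-11,-21,-100,0,0,0],[1,-24,-46,-120,0,0,0],[1,-41,-79,-120,0,0,0],[1,-58,-113,-120,0,0,0],[1,-76,-147,-120,0,0,0],[1,-93,-181,-120,0,0,0],[1,-111,-215,-120,0,0,0],[1,-129,-249,-120,0,0,0],[1,-146,-283,-120,0,0,0],[1,-164,-317,-120,0,0,0],[1,-181,-351,-120,0,0,0],[1,-195,-378,-120,0,0,0],[1,-204,-396,-120,0,0,0],[1,-209,-406,-120,0,0,0],[1,-211,-410,-120,0,0,0],[1,-211,-410,-120,0,0,0],[1,-211,-410,-120,0,0,0]]
  squeeze: 40

```text
t: 5.98
tool_pos: [0.6559, -0.1299, 0.1199]
ee_rot: [-0.0, -0.0, 1.0, 0.0]
ft_force: [0.1, -0.7, -0.5]
grip_width: 0.0149
```

```bash
python3 w.py w4
```

```text
5.9833 [ 0.6559 -0.1299  0.1199] [-2.e-04 -3.e-04  1.e+00  2.e-04] [-0.317  0.542  0.185  1.214  0.    -0.318] 0.0149 [ 0.1 -0.7 -0.5]
tcp0 [324.60831871 181.46170279]
```

View pics/w4.png

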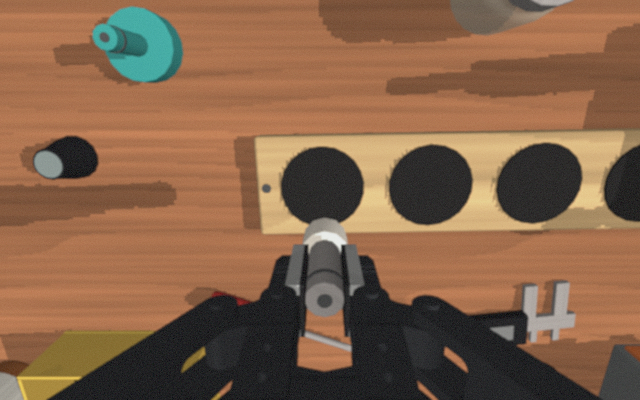

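```bash
python3 - <<'E'
from h import *
c=np.load("pics/w4.npy",allow_pickle=True).item()
im=cv2.imread("pics/w4.png")
crop(im,255,125,640,245,2,"pics/w4c.png")
for n,p in (('a',[.657,-.131]),('b',[.655,-.041]),('c',[.6535,.049])):
    print(n,w2px(c,p+[.021]))
    m=(im.max(2)<55).astype(np.uint8)
# ellipse fits by mask, excluding gripper rows
for n,(u0,u1) in dict(a=(275,370),b=(385,478),c=(490,588)).items():
    m=np.zeros(im.shape[:2],np.uint8); m[140:228,u0:u1]=(im[140:228,u0:u1].max(2)<70)
    if n=='a': m[215:,:]=0
    k,_=cv2.findContours(m,cv2.RETR_EXTERNAL,cv2.CHAIN_APPROX_NONE); k=max(k,key=cv2.contourArea)
    k=cv2.convexHull(k)
    pts=np.array([px2w(c,*q[0],.021)[:2] for q in k if q[0][1]<213])
    from scipy.optimize import least_squares
    r=least_squares(lambda x:np.hypot(*(pts-x[:2]).T)-x[2],[*pts.mean(0),.035],loss='soft_l1',f_scale=.001)
    print(n,r.x.round(4),len(pts),np.abs(r.fun).max().round(4))
E
```

```text
a [323.25958941 189.19717373]
b [432.12925732 186.99835748]
c [541.2857018  185.37575671]
a [ 0.6556 -0.1323  0.0333] 28 0.0003
b [ 0.6539 -0.0429  0.0334] 29 0.0004
c [0.6524 0.0463 0.0338] 30 0.0006
```

View pics/w4c.png

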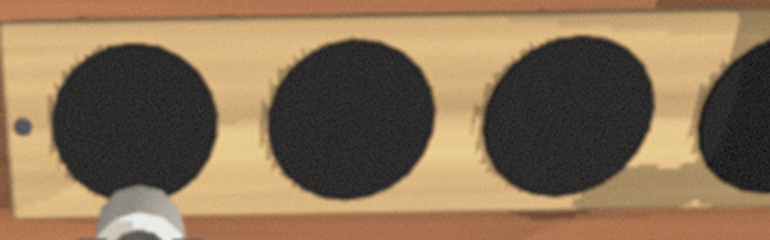

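Pads fitted in the wrist view: a (0.6556,−0.1323), b (0.6539,−0.0429), c (0.6524,0.0463), all within 2 mm of the fixed cameras. Lowering pusher_24 onto pad_a, releasing and rising.

Emit:
apply_moves:
  deltas:
    - [[1,0,-1.5,20,0,0,0],[1,0,-1.5,50,0,0,0],[1,0,-1.5,75,0,0,0],[1,0,-1.5,87,0,0,0],[1,0,-1.5,92,0,0,0],[1,0,-1.5,95,0,0,0],[1,0,-1.5,97,0,0,0],[1,0,-1.5,98.5,0,0,0],[1,0,-1.5,98.5,0,0,0],[1,0,-1.5,98.5,0,0,0],[-1,0,-1.5,98.5,0,0,0],[-1,0,-1.5,98.5,0,0,0],[-1,0,-1.5,98.5,0,0,0],[-1,0,-1.5,98.5,0,0,0],[-1,0,-1.5,98.5,0,0,0],[-1,0,-1.5,98.5,0,0,0],[-1,0,-1.5,90,0,0,0],[-1,0,-1.5,65,0,0,0],[-1,0,-1.5,30,0,0,0],[-1,0,-1.5,0,0,0,0]]
  squeeze: 40

```text
t: 7.7
tool_pos: [0.656, -0.1323, 0.1222]
ee_rot: [-0.0, -0.0, 1.0, 0.0]
ft_force: [1.3, -0.4, 0.2]
grip_width: 0.0858
```

```bash
python3 w.py w5
```

```text
7.7 [ 0.656  -0.1323  0.1222] [-0. -0.  1.  0.] [-0.321  0.542  0.19   1.22  -0.    -0.321] 0.0858 [ 1.3 -0.4  0.2]
tcp0 [324.69663561 180.72252295]
```

View pics/w5.png

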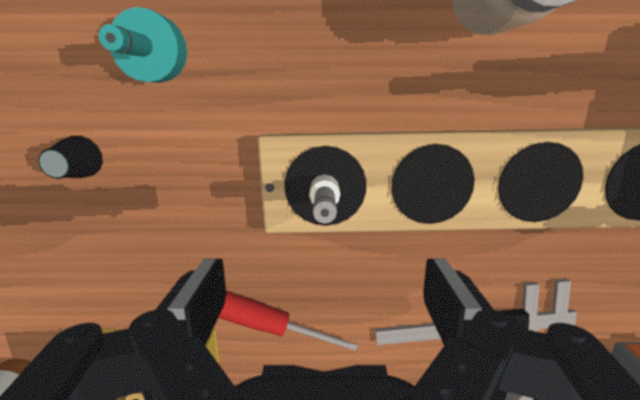

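```bash
python3 - <<'E'
from h import *
c=np.load("pics/w5.npy",allow_pickle=True).item()
im=cv2.imread("pics/w5.png"); crop(im,270,130,380,240,5,"pics/w5c.png")
print(px2w(c,324.3,212,.081),w2px(c,[.6563,-.1315,.021]),px2w(c,326,186,.021))
E
```

```text
[ 0.6563044  -0.13266996  0.081     ] [325.68091699 187.41973957] [ 0.65507171 -0.13123676  0.021     ]
```

View pics/w5c.png

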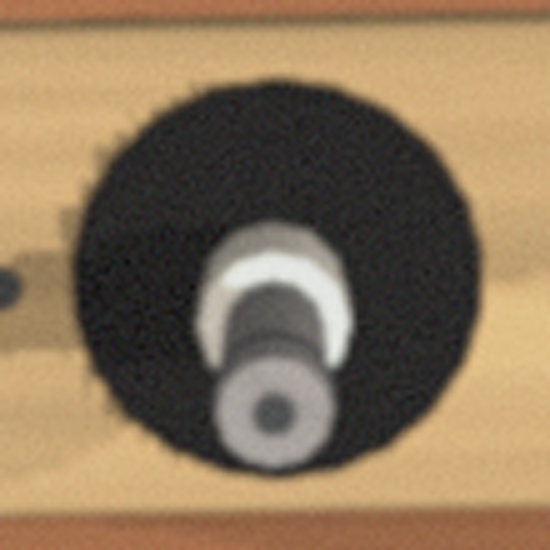

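Emit:
apply_moves:
  deltas:
    - [[-1,10,12,0,0,0,0],[-1,30,37,0,0,0,0],[-1,55,68,0,0,0,0],[-1,80,100,0,0,0,0],[-1,105,131,0,0,0,0],[-1,130,162,0,0,0,0],[-1,155,193,0,0,0,0],[-1,180,224,0,0,0,0],[-1,200,249,0,0,0,0],[-1,209,261,0,0,0,0],[-1,212.5,265,0,0,0,0],[-1,212.5,265,0,0,0,0],[-1,212.5,265,0,0,0,0]]
  squeeze: 40

```text
t: 8.83
tool_pos: [0.4445, 0.1322, 0.1203]
ee_rot: [0.0, -0.0, 1.0, -0.0]
ft_force: [-1.1, -0.5, -0.9]
grip_width: 0.0853
```

```bash
python3 w.py w6; python3 - <<'E'
from h import *
im=cv2.imread("pics/w6.png"); crop(im,260,120,380,220,5,"pics/w6c.png")
c=np.load("pics/w6.npy",allow_pickle=True).item()
print(w2px(c,[.4437,.1327,.06]))
E
```

```text
8.8333 [0.4445 0.1322 0.1203] [ 4.e-04 -1.e-04  1.e+00 -1.e-04] [ 0.113  0.201 -0.358  1.011 -0.     0.113] 0.0853 [-1.1 -0.5 -0.9]
tcp0 [324.70883762 181.16137814]
[325.44998835 201.4522414 ]
```

View pics/w6c.png

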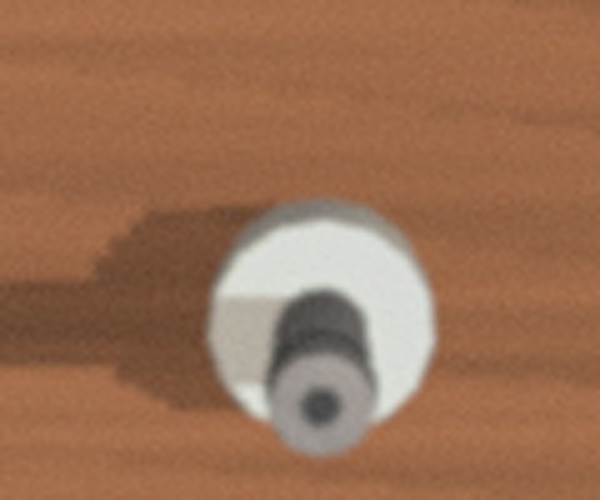

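pusher_24 is about 1–2 mm off the pad centre, which is fine. Pusher_38's shank top is at (324,201), within 1 mm of the TCP. Descending to grip and lifting it.

Emit:
apply_moves:
  deltas:
    - [[-1,0.5,0,25,0,0,0],[-1,0.5,0,60,0,0,0],[-1,0.5,0,90,0,0,0],[-1,0.5,0,110,0,0,0],[-1,0.5,0,118,0,0,0],[-1,0.5,0,120,0,0,0],[1,0.5,0,120,0,0,0],[1,0.5,0,120,0,0,0],[1,0.5,0,120,0,0,0],[1,0.5,0,120,0,0,0],[1,0.5,0,120,0,0,0],[1,0.5,0,120,0,0,0],[1,0.5,0,120,0,0,0],[1,0.5,0,110,0,0,0],[1,0.5,0,85,0,0,0],[1,0.5,0,50,0,0,0],[1,0.5,0,15,0,0,0],[1,0.5,0,0,0,0,0],[1,0.5,0,0,0,0,0]]
  squeeze: 40

```text
t: 10.47
tool_pos: [0.4451, 0.1328, 0.1232]
ee_rot: [0.003, -0.0, 1.0, 0.0]
ft_force: [0.5, 0.4, -0.7]
grip_width: 0.0148
```

```bash
python3 w.py w7; python3 - <<'E'
from h import *
im=cv2.imread("pics/w7.png"); crop(im,220,170,420,330,4,"pics/w7c.png")
c=np.load("pics/w7.npy",allow_pickle=True).item(); p=env.read_state()["tool_pos"]
print(w2px(c,p+[0,0,.06]),w2px(c,p+[.004,0,.06]),p)
E
```

```text
10.4667 [0.4451 0.1328 0.1232] [ 2.6e-03 -1.0e-04  1.0e+00  3.0e-04] [ 0.114  0.196 -0.355  1.014  0.     0.114] 0.0148 [ 0.5  0.4 -0.7]
tcp0 [324.59405636 179.7390927 ]
[325.05372448 297.16269416] [325.03762571 305.96960318] [0.44421226 0.13271254 0.12115783]
```

View pics/w7c.png

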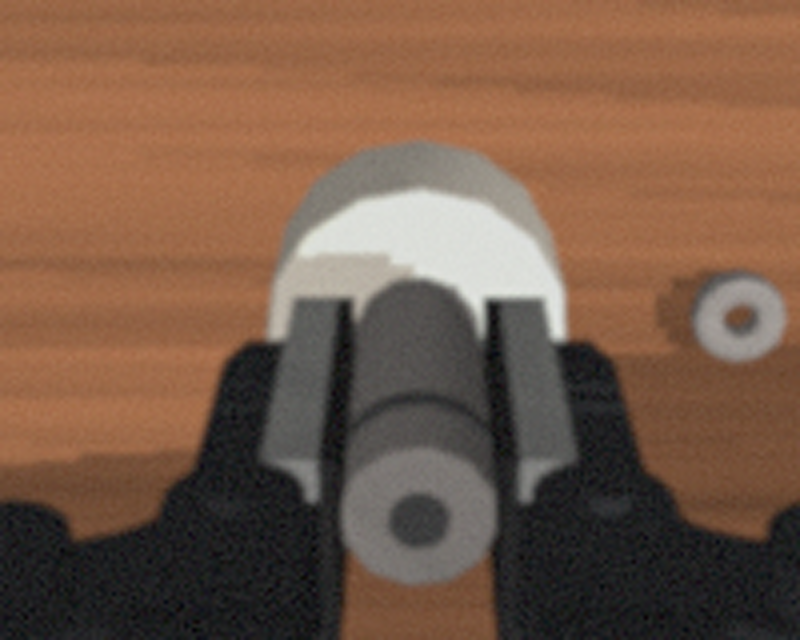

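Emit:
apply_moves:
  deltas:
    - [[1,-9,-8,0,0,0,0],[1,-28,-23,0,0,0,0],[1,-56,-46,0,0,0,0],[1,-86,-71,0,0,0,0],[1,-116,-96,0,0,0,0],[1,-146,-121,0,0,0,0],[1,-175,-145,0,0,0,0],[1,-197,-163,0,0,0,0],[1,-207,-172,0,0,0,0],[1,-209.5,-174,0,0,0,0],[1,-209.5,-174,20,0,0,0],[1,-209.5,-174,50,0,0,0],[1,-209.5,-174,75,0,0,0],[1,-209.5,-174,87,0,0,0],[1,-209.5,-174,92,0,0,0],[1,-209.5,-174,95,0,0,0],[1,-209.5,-174,97,0,0,0],[1,-209.5,-174,98.5,0,0,0],[1,-209.5,-174,98.5,0,0,0],[1,-209.5,-174,98.5,0,0,0]]
  squeeze: 40

```text
t: 12.18
tool_pos: [0.6532, -0.0414, 0.0221]
ee_rot: [0.0, -0.0, 1.0, -0.0]
ft_force: [-0.6, -0.5, -0.7]
grip_width: 0.0147
```

```bash
python3 w.py w8; python3 - <<'E'
from h import *
im=cv2.imread("pics/w8.png"); crop(im,200,170,450,330,3,"pics/w8c.png")
E
```

```text
12.1833 [ 0.6532 -0.0414  0.0221] [ 5.e-04 -1.e-04  1.e+00 -1.e-04] [-0.188  0.575 -0.032  0.963  0.    -0.188] 0.0147 [-0.6 -0.5 -0.7]
tcp0 [324.92612131 222.239766  ]
```

View pics/w8c.png

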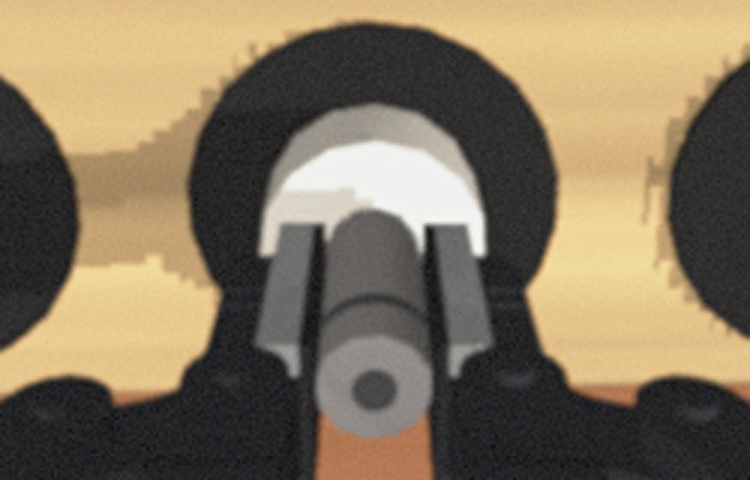

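Centred on pad_b. Releasing, rising and going over pusher_52.

Emit:
apply_moves:
  deltas:
    - [[1,0,0,0.5,0,0,0],[-1,0,0,0.5,0,0,0],[-1,0,0,0.5,0,0,0],[-1,0,0,0.5,0,0,0],[-1,0,0,0.5,0,0,0],[-1,0,0,0.5,0,0,0],[-1,0,0,-10,0,0,0],[-1,0,0,-35,0,0,0],[-1,0,0,-70,0,0,0],[-1,10,-12,-92,0,0,0],[-1,30,-37,-100,0,0,0],[-1,55,-68,-100,0,0,0],[-1,80,-99,-100,0,0,0],[-1,105,-130,-100,0,0,0],[-1,130,-161,-100,0,0,0],[-1,155,-192,-100,0,0,0],[-1,178,-221,-100,0,0,0],[-1,192,-238,-100,0,0,0],[-1,196,-243,-100,0,0,0],[-1,196,-243,-100,0,0,0]]
  squeeze: 40

```text
t: 13.9
tool_pos: [0.4562, -0.2856, 0.1222]
ee_rot: [0.0, 0.001, 1.0, -0.0]
ft_force: [1.5, -0.7, -0.7]
grip_width: 0.0855
```

```bash
python3 w.py w9; python3 - <<'E'
from h import *
c=np.load("pics/w9.npy",allow_pickle=True).item(); p=env.read_state()["tool_pos"]
for dx in (0,.004):print(w2px(c,[p[0]+dx,p[1]+dx,.06]))
E
```

```text
13.9 [ 0.4562 -0.2856  0.1222] [ 3.0e-04  1.2e-03  1.0e+00 -2.0e-04] [-0.711  0.32  -0.181  1.069 -0.    -0.708] 0.0855 [ 1.5 -0.7 -0.7]
tcp0 [324.75935595 180.66545142]
[326.18113516 202.69788183]
[331.6701027  207.89813999]
```

View pics/w9.png

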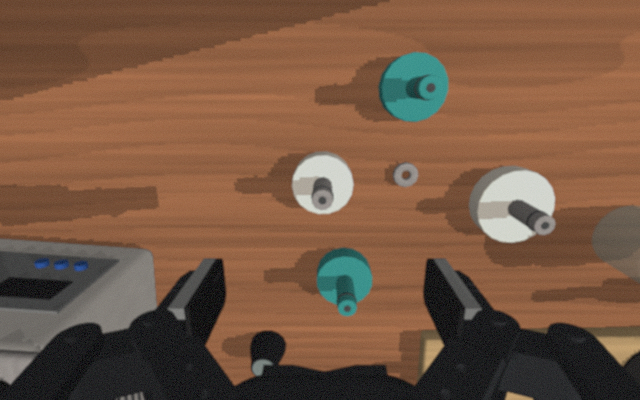

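```bash
python3 - <<'E'
from h import *
c=np.load("pics/w9.npy",allow_pickle=True).item(); 
im=cv2.imread("pics/w9.png"); crop(im,280,140,380,220,5,"pics/w9c.png")
for p in ((322.3,199.5,.06),(544,225.5,.06),(512,203,.02)): print(px2w(c,*p))
print(env.read_state()["tool_pos"])
E
```

```text
[ 0.45450941 -0.28740714  0.06      ]
[ 0.47500329 -0.12327907  0.06      ]
[ 0.47079184 -0.12670813  0.02      ]
[ 0.4569508  -0.28460065  0.1220693 ]
```

View pics/w9c.png

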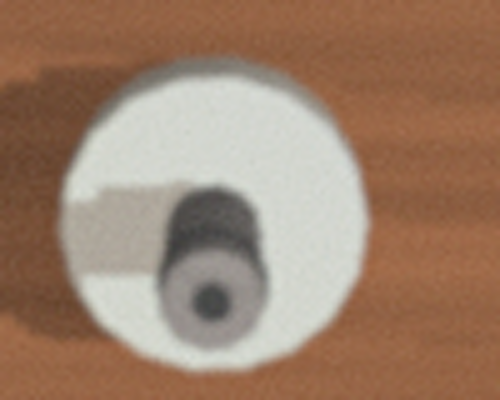

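Emit:
apply_moves:
  deltas:
    - [[-1,2,-2.5,25,0,0,0],[-1,2,-2.5,60,0,0,0],[-1,2,-2.5,90,0,0,0],[-1,2,-2.5,110,0,0,0],[-1,2,-2.5,118,0,0,0],[-1,2,-2.5,121.5,0,0,0],[1,2,-2.5,121.5,0,0,0],[1,2,-2.5,121.5,0,0,0],[1,2,-2.5,121.5,0,0,0],[1,2,-2.5,121.5,0,0,0],[1,2,-2.5,121.5,0,0,0],[1,2,-2.5,121.5,0,0,0],[1,2,-2.5,121.5,0,0,0],[1,2,-2.5,111,0,0,0],[1,2,-2.5,86,0,0,0],[1,2,-2.5,50,0,0,0],[1,2,-2.5,17,0,0,0],[1,2,-2.5,1.5,0,0,0],[1,2,-2.5,1.5,0,0,0],[1,2,-2.5,1.5,0,0,0]]
  squeeze: 40

```text
t: 15.62
tool_pos: [0.455, -0.2871, 0.1203]
ee_rot: [0.0, 0.0, 1.0, -0.0]
ft_force: [0.7, 0.6, -2.5]
grip_width: 0.0147
```

```bash
python3 w.py w10; python3 - <<'E'
from h import *
im=cv2.imread("pics/w10.png"); crop(im,200,160,440,330,3,"pics/w10c.png")
c=np.load("pics/w10.npy",allow_pickle=True).item(); p=env.read_state()["tool_pos"]
print(w2px(c,p+[0,0,.06]),w2px(c,p+[.004,0,.06]),p)
E
```

```text
15.6167 [ 0.455  -0.2871  0.1203] [ 5.e-04  0.e+00  1.e+00 -4.e-04] [-0.714  0.321 -0.186  1.063  0.    -0.714] 0.0147 [ 0.7  0.6 -2.5]
tcp0 [324.79800873 181.15709094]
[326.36558312 299.01596983] [326.34019898 307.89919802] [ 0.45454059 -0.2866891   0.11929275]
```

View pics/w10c.png

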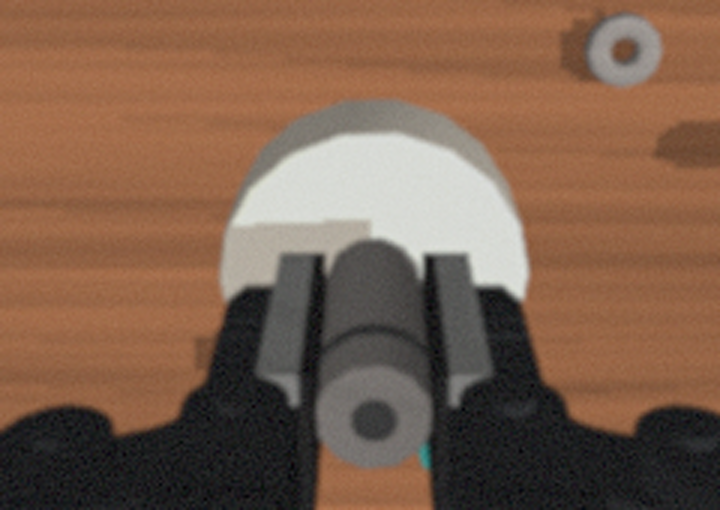

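Pusher_52 is held straight. Carrying it to above pad_c.

Emit:
apply_moves:
  deltas:
    - [[1,-5,9,0,0,0,0],[1,-16,27,0,0,0,0],[1,-32,54,0,0,0,0],[1,-50,85,0,0,0,0],[1,-68,116,0,0,0,0],[1,-87,147,0,0,0,0],[1,-105,178,0,0,0,0],[1,-123,209,0,0,0,0],[1,-142,240,0,0,0,0],[1,-160,271,0,0,0,0],[1,-177,300,0,0,0,0],[1,-190,321,0,0,0,0],[1,-196,332,0,0,0,0],[1,-198,335,0,0,0,0],[1,-198,335,0,0,0,0],[1,-198,335,0,0,0,0]]
  squeeze: 40

```text
t: 17.0
tool_pos: [0.6521, 0.0474, 0.1194]
ee_rot: [-0.001, 0.0, 1.0, -0.0]
ft_force: [-0.2, 0.9, -0.9]
grip_width: 0.0146
```

```bash
python3 w.py w11; python3 - <<'E'
from h import *
c=np.load("pics/w11.npy",allow_pickle=True).item(); p=env.read_state()["tool_pos"]
for y in ((.6525,.0485),(.651,.1385),(.654,-.0415)):print(w2px(c,[*y,.021]))
print(p)
E
```

```text
17.0 [0.6521 0.0474 0.1194] [-6.e-04  2.e-04  1.e+00 -1.e-04] [-0.052  0.516  0.137  1.193 -0.    -0.051] 0.0146 [-0.2  0.9 -0.9]
tcp0 [324.70888256 181.69639732]
[326.04321715 188.61784276]
[435.15893172 186.89805403]
[217.27565641 190.33214418]
[0.65219897 0.04707868 0.11972382]
```

View pics/w11.png

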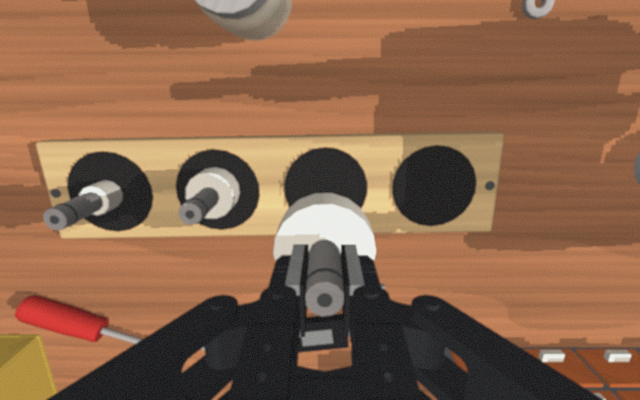

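Both placed pushers look centred, and pad_c is seen at u≈325.5 against 326 predicted. Lowering.

Emit:
apply_moves:
  deltas:
    - [[1,0,1,20,0,0,0],[1,0,1,50,0,0,0],[1,0,1,75,0,0,0],[1,0,1,87,0,0,0],[1,0,1,92,0,0,0],[1,0,1,95,0,0,0],[1,0,1,97,0,0,0],[1,0,1,98,0,0,0],[1,0,1,98,0,0,0],[1,0,1,98,0,0,0],[-1,0,1,98,0,0,0],[-1,0,1,98,0,0,0],[-1,0,1,98,0,0,0],[-1,0,1,98,0,0,0],[-1,0,1,98,0,0,0],[-1,0,1,98,0,0,0],[-1,0,1,90,0,0,0],[-1,0,1,65,0,0,0],[-1,0,1,30,0,0,0],[-1,0,1,0,0,0,0]]
  squeeze: 40

```text
t: 18.72
tool_pos: [0.6525, 0.0491, 0.1221]
ee_rot: [-0.0, -0.0, 1.0, 0.0]
ft_force: [0.7, -0.9, -0.3]
grip_width: 0.0853
```

Emit:
apply_moves:
  deltas:
    - [[-1,10,-9,0,0,0,0],[-1,30,-28,0,0,0,0],[-1,57,-54,0,0,0,0],[-1,85,-81,0,0,0,0],[-1,112,-108,0,0,0,0],[-1,140,-135,0,0,0,0],[-1,163,-157,0,0,0,0],[-1,174,-167,0,0,0,0],[-1,177,-170,0,0,0,0],[-1,177,-170,0,0,0,0],[-1,177,-170,0,0,0,0]]

```text
t: 19.63
tool_pos: [0.4766, -0.1207, 0.1204]
ee_rot: [0.0, 0.0, 1.0, -0.0]
ft_force: [0.4, -0.3, -0.1]
grip_width: 0.0855
```

```bash
python3 w.py w12; python3 - <<'E'
from h import *
im=cv2.imread("pics/w12.png"); crop(im,260,120,420,240,5,"pics/w12c.png")
c=np.load("pics/w12.npy",allow_pickle=True).item(); p=env.read_state()["tool_pos"]
for d in ((0,0),(.004,.004)):print(w2px(c,[p[0]+d[0],p[1]+d[1],.06]))
print(p)
E
```

```text
19.6333 [ 0.4766 -0.1207  0.1204] [ 4.e-04  0.e+00  1.e+00 -0.e+00] [-0.414  0.246 -0.296  1.028  0.    -0.414] 0.0855 [ 0.4 -0.3 -0.1]
tcp0 [324.70057114 181.16007871]
[325.16568234 202.6830264 ]
[330.68995008 207.93509603]
[ 0.47668044 -0.12045566  0.12020449]
```

View pics/w12.png

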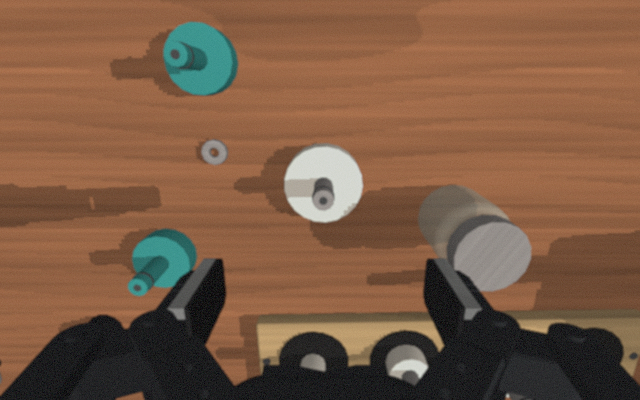

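View pics/w12c.png

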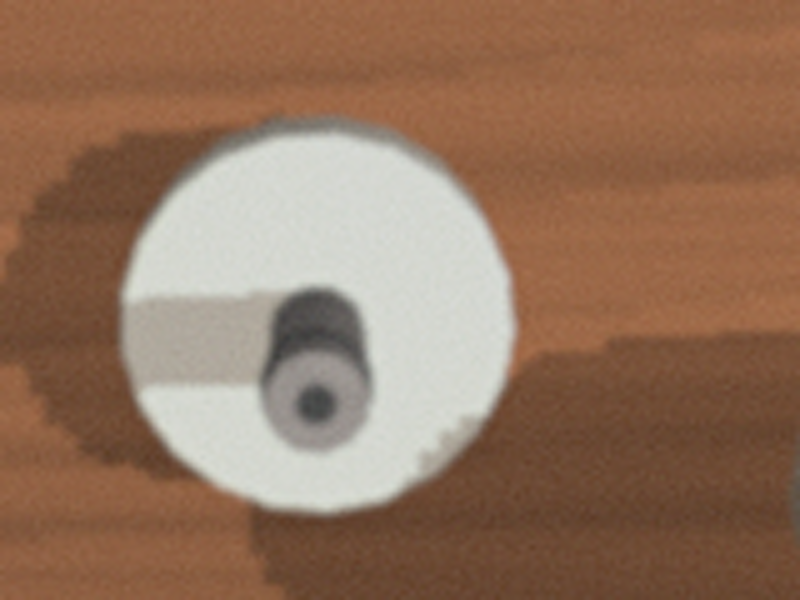

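Emit:
apply_moves:
  deltas:
    - [[-1,1.5,-1,25,0,0,0],[-1,1.5,-1,60,0,0,0],[-1,1.5,-1,90,0,0,0],[-1,1.5,-1,110,0,0,0],[-1,1.5,-1,118,0,0,0],[-1,1.5,-1,120,0,0,0],[1,1.5,-1,120,0,0,0],[1,1.5,-1,120,0,0,0],[1,1.5,-1,120,0,0,0],[1,1.5,-1,120,0,0,0],[1,1.5,-1,120,0,0,0],[1,1.5,-1,120,0,0,0],[1,1.5,-1,120,0,0,0],[1,1.5,-1,110,0,0,0],[1,1.5,-1,85,0,0,0],[1,1.5,-1,50,0,0,0],[1,1.5,-1,17,0,0,0],[1,1.5,-1,0,0,0,0],[1,1.5,-1,0,0,0,0],[1,1.5,-1,0,0,0,0]]
  squeeze: 40

```text
t: 21.35
tool_pos: [0.4746, -0.1221, 0.1203]
ee_rot: [0.001, 0.0, 1.0, -0.0]
ft_force: [-0.2, -0.1, -2.3]
grip_width: 0.0145
```

```bash
python3 w.py w13; python3 - <<'E'
from h import *
im=cv2.imread("pics/w13.png"); crop(im,200,160,440,330,3,"pics/w13c.png")
c=np.load("pics/w13.npy",allow_pickle=True).item(); p=env.read_state()["tool_pos"]
print(w2px(c,p+[0,0,.06]),w2px(c,p+[.004,0,.06]),p)
E
```

```text
21.35 [ 0.4746 -0.1221  0.1203] [ 6.e-04  0.e+00  1.e+00 -3.e-04] [-0.418  0.243 -0.3    1.026 -0.    -0.418] 0.0145 [-0.2 -0.1 -2.3]
tcp0 [324.78316472 181.09819274]
[325.9698658  298.77908804] [325.94775854 307.66411056] [ 0.4740076  -0.12179936  0.11932065]
```

View pics/w13c.png

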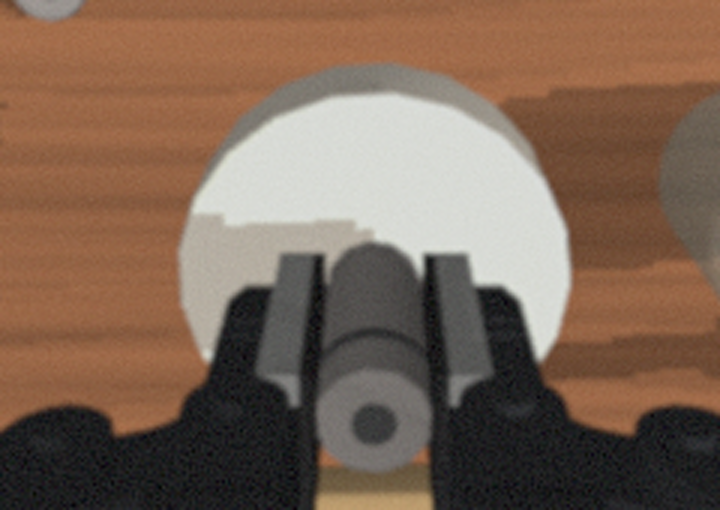

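Held straight. Carrying to above pad_d, 25 mm higher to clear the jar.

Emit:
apply_moves:
  deltas:
    - [[1,-5,7,-10,0,0,0],[1,-14,21,-20,0,0,0],[1,-28,41,-25,0,0,0],[1,-45,66,-25,0,0,0],[1,-62,91,-25,0,0,0],[1,-79,117,-25,0,0,0],[1,-96,142,-25,0,0,0],[1,-113,167,-25,0,0,0],[1,-130,192,-25,0,0,0],[1,-147,217,-25,0,0,0],[1,-161,239,-20,0,0,0],[1,-171,253,-10,0,0,0],[1,-175,259,0,0,0,0],[1,-176,260.5,0,0,0,0],[1,-176,260.5,0,0,0,0],[1,-176,260.5,0,0,0,0]]
  squeeze: 40

```text
t: 22.73
tool_pos: [0.6498, 0.1377, 0.1198]
ee_rot: [-0.0, 0.0, 1.0, -0.0]
ft_force: [-0.3, 0.1, -1.3]
grip_width: 0.0146
```

```bash
python3 w.py w14; python3 - <<'E'
from h import *
c=np.load("pics/w14.npy",allow_pickle=True).item(); p=env.read_state()["tool_pos"]
for y in ((.6525,.0485),(.651,.1385)):print(w2px(c,[*y,.021]))
print(p)
E
```

```text
22.7333 [0.6498 0.1377 0.1198] [-4.e-04  3.e-04  1.e+00 -1.e-04] [ 0.086  0.534  0.17   1.208 -0.     0.087] 0.0146 [-0.3  0.1 -1.3]
tcp0 [324.7049969  181.54767643]
[217.16755459 191.20052595]
[325.68483815 189.47479606]
[0.64996382 0.13764984 0.12032048]
```

View pics/w14.png

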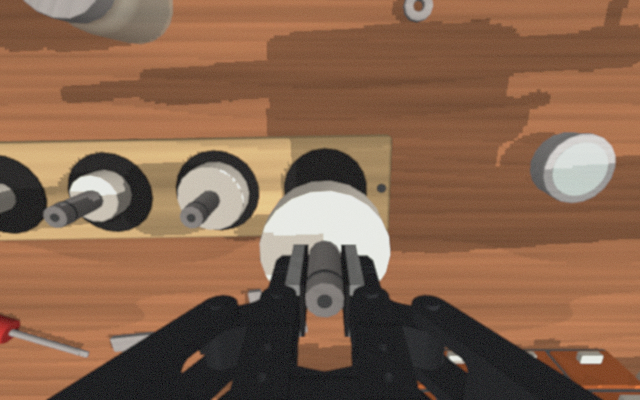

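Emit:
apply_moves:
  deltas:
    - [[1,0,0.5,20,0,0,0],[1,0,0.5,50,0,0,0],[1,0,0.5,75,0,0,0],[1,0,0.5,87,0,0,0],[1,0,0.5,92,0,0,0],[1,0,0.5,95,0,0,0],[1,0,0.5,97,0,0,0],[1,0,0.5,98,0,0,0],[1,0,0.5,98,0,0,0],[1,0,0.5,98,0,0,0],[-1,0,0.5,98,0,0,0],[-1,0,0.5,98,0,0,0],[-1,0,0.5,98,0,0,0],[-1,0,0.5,98,0,0,0],[-1,0,0.5,98,0,0,0],[-1,0,0.5,98,0,0,0],[-1,0,0.5,90,0,0,0],[-1,0,0.5,65,0,0,0],[-1,0,0.5,30,0,0,0],[-1,0,0.5,0,0,0,0]]
  squeeze: 40

```text
t: 24.45
tool_pos: [0.65, 0.1391, 0.1222]
ee_rot: [-0.0, -0.0, 1.0, -0.0]
ft_force: [0.1, -0.4, 0.4]
grip_width: 0.0856
```

Emit:
apply_moves:
  deltas:
    - [[-1,10,-10,-10,0,0,0],[-1,30,-25,-30,0,0,0],[-1,50,-45,-50,0,0,0],[-1,70,-65,-75,0,0,0],[-1,85,-80,-95,0,0,0],[-1,95,-90,-110,0,0,0],[-1,100,-95,-115,0,0,0],[-1,100,-95,-115,0,0,0],[-1,100,-95,-115,0,0,0],[-1,100,-95,-115,0,0,0]]

```text
t: 25.28
tool_pos: [0.5504, 0.0445, 0.2338]
ee_rot: [-0.001, -0.0, 1.0, 0.0]
ft_force: [0.6, 0.3, -0.3]
grip_width: 0.0855
```

```bash
python3 w.py w15; python3 - <<'E'
from h import *
t=env.grab_frame("top")[:,:,::-1]; cv2.imwrite("pics/top15.png",t)
crop(t,225,135,425,245,4,"pics/top15c.png")
s=env.grab_frame("scene")[:,:,::-1]; crop(s,200,130,420,290,3.6,"pics/scene15c.png")
E
```

```text
25.2833 [0.5504 0.0445 0.2338] [-8.e-04 -2.e-04  1.e+00  1.e-04] [-0.067  0.305  0.103  1.371  0.    -0.067] 0.0855 [ 0.6  0.3 -0.3]
tcp0 [324.49187113 157.47347748]
```

View pics/w15.png

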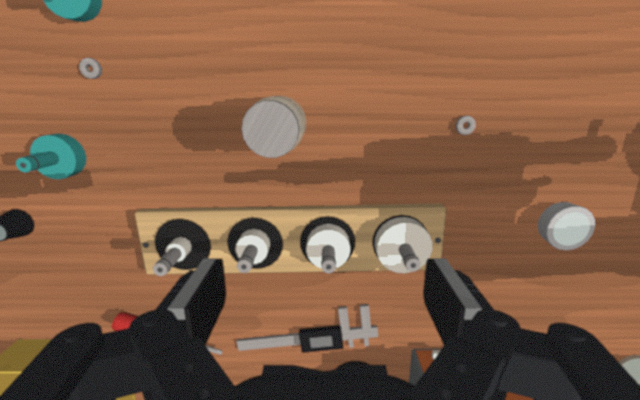

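View pics/top15c.png

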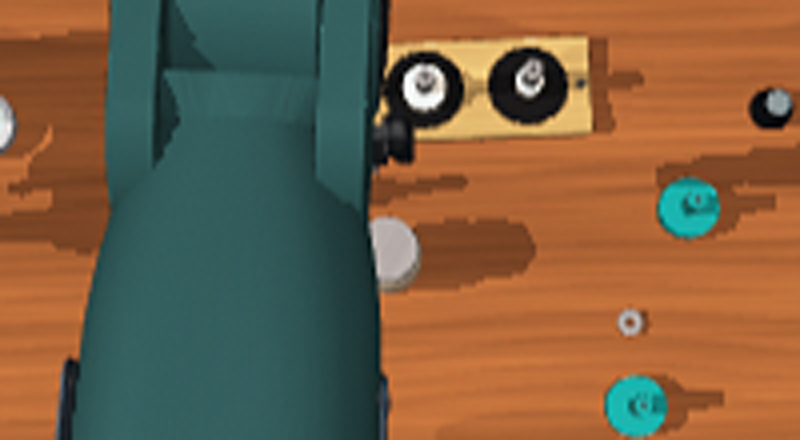

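View pics/scene15c.png

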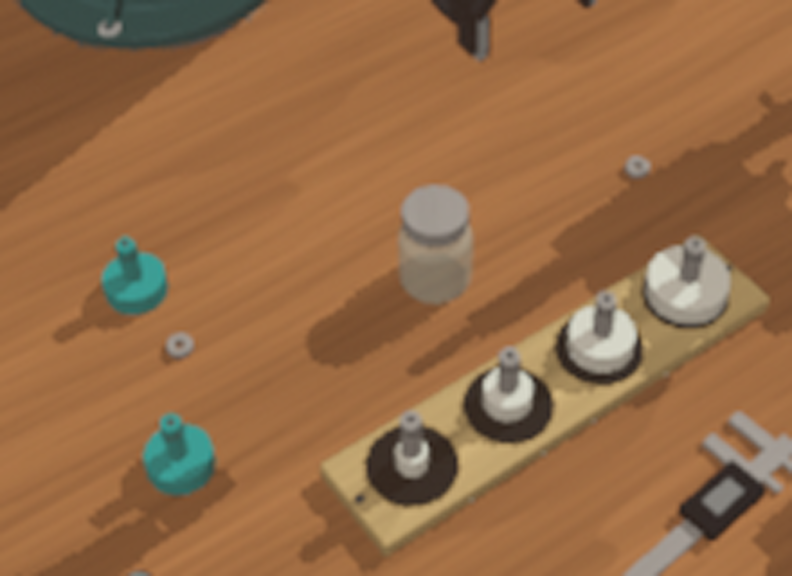

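```bash
python3 - <<'E'
from h import *
cs=env.get_calibration("scene"); g=lambda x,y:(200+(x+.5)/3.6-.5,130+(y+.5)/3.6-.5)
P={'d':((685,294),(695,245)),'c':((599,348),(606,299)),'b':((508,404),(510,355)),'a':((412,465),(411,420))}
for k in P:
    p,s=px2w(cs,*g(*P[k][0]),.021)[:2],px2w(cs,*g(*P[k][1]),.081)[:2]; print(k,p.round(4),s.round(4),((s-p)*1e3).round(1))
c=np.load("pics/w15.npy",allow_pickle=True).item()
im=cv2.imread("pics/w15.png"); crop(im,135,195,455,285,2.5,"pics/w15c.png")
E
```

```text
d [0.6539 0.1385] [0.6533 0.1392] [-0.6  0.7]
c [0.6556 0.0481] [0.6546 0.0494] [-1.   1.3]
b [ 0.6565 -0.0415] [ 0.6543 -0.0406] [-2.2  0.9]
a [ 0.6588 -0.1315] [ 0.6591 -0.1315] [0.3 0.1]
```

View pics/w15c.png

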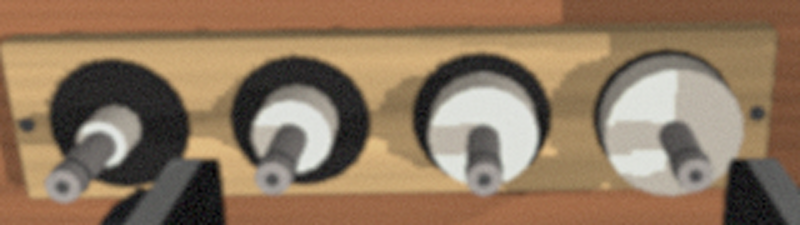

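All four stand upright within about 2.5 mm of their pad centres, and the jar is untouched. Handing in.

```bash
python3 -c "
from plant import env
print(env.close_job())"
```

```text
the job is handed in; nothing more can be done
None
```

The four pushers stand on the pads in size order: 66 mm on pad_d next to the press (at +y), 52 mm on pad_c, 38 mm on pad_b and 24 mm on pad_a. I handed the job in at about 25.5 s with the gripper open and clear of everything.

- **Last checks:** in the scene camera all four stand upright. Their shanks are between 0.3 and 2.4 mm from the pad centres, with 38 mm on pad_b the farthest off. The jar and both turquoise look-alikes are where they started. The top camera showed only pads a and b, because the arm hid the other two.
- **What disagreed:** the fingertips are really about 30 mm behind the TCP, not 8 mm ahead as stated. My first grasp at TCP z = 35 mm closed on nothing above the shank. I saw this in the pictures, went to TCP z ≈ 0, and all four grasps then held. The grip read 14.5 to 14.9 mm on the 16 mm shanks.
- **Camera spread:** the fixed cameras and the wrist camera differed by about 2 to 3 mm, so I set the final positions mainly from the wrist view.

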